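# Switch on the filling pump under its splash guard

### The arm

A 6-joint arm with a two-finger parallel gripper is mounted at the origin on the work surface. World frame = base frame: x ahead of the robot, y to its left, z up, the work surface at z = 0. Lengths are in mm, angles in rad, forces in N, time in s.
With the tool pointing down it reaches from about 350 to 975 mm from the base axis. Payload 7.1 kg.
Tool frame: the origin (TCP) lies on the front face of the gripper's body, between the roots of the fingers; the fingertips stand 80 mm ahead of it and the grasp point (between the pads) lies 61 mm ahead of it; z points along the fingers, y is the line along which they close (so a half turn about z gives the same grasp; the last joint's range is limited). The gripper opens to 88 mm and grips with 3 to 60 N. Pads are 20 mm wide; open, the fingers measure 115 mm over their backs; the gripper's body (75 mm by 178 mm) begins 61 mm behind the grasp point.
Start: joints at [1.245, 0.423, 1.63, -0, 1.089, -0.019], TCP at [188.724, 595.809, 302.675] pointing down, gripper open.
Joint ranges: [-3, 3], [-0.9, 2.11], [0.09, 2.58], [-1.31, 4.45], [0.11, 2.69], [-2.54, 2.54]. Speed limits (rad/s): [2.39, 2.39, 3.01, 3.14, 3.14, 3.14].

### API

Orientations are given as a rotation vector (axis times angle).
In Python, from workcell import readout, vision, close_job gives the robot as it stands.
- The arm moves only by the tool servo_tool, never from a script. Its argument "plan" is a list that holds one entry, the list of rows, each a list of 7 numbers: the gripper command: -1 is fully open, 1 is shut, values between are in proportion, then the shift along the world's x, y, z in units of 40 mm (1.0 is 40 mm), then the turn, a rotation vector about the world's x, y, z in units of 5 degrees (1.0 is 5 degrees). A call has 1 to 5 rows; each row shifts and turns the commanded pose from where the row before left it; what a row does not reach is not made up. A row lasts 1/12 s, in which the tool goes at most 41.7 mm and 7.16 degrees, less where a joint would pass 70% of its speed; a pose out of reach is approached as far as the arm can. A call is refused whole if a number of a shift passes 1 or a number of a turn 1, either way. A call with a gripper value outside its range is refused whole. The fingers move at their own pace and stop on an object; the grip force is fixed at half the most. Time passes only in rows, so rows that do not move let the fingers close. It gives the time, the measured TCP pose, the force, the opening and the grip force at its end, in the units of the state.
- readout.get_obs(): the state, without advancing time (a new reading comes with each control period).
- vision.get_image(name): name is "scene" or "top" or "wrist"; returns the picture (420x560x3 uint8, red, green, blue); there is no depth.
- vision.camera_params(name): a dict with "fx", "fy", "cx", "cy" (pixels), "rvec" (rotation vector, rad) and "tvec" (3), from world to camera coordinates, as OpenCV has them; the wrist camera has in their place "hand_eye" (4x4, takes a point from camera to tool coordinates, whose origin is the TCP and whose axes are the flange's). Camera axes: x right, y down, z forward; pixel columns grow to the right and rows downward; lengths in mm; the calibration is good to about 2 mm. A picture is of the moment at which its call begins: read the wrist's pose just before it. camera_params takes no time and is no camera call.
- close_job(): hands the job in; it is judged then, once.
The state is a dict: "t": time; "qpos": joint angles; "qvel": joint speeds; "joint_torque": joint torques, N m; "ee_pos": TCP position; "orientation": TCP orientation; "ft_force": force on the tool from outside, world axes, zero at the start; "moment": the same for the moment, N m; "width": finger opening in mm; "grasp_force": force on a finger pad.
Only numpy, scipy, OpenCV 4.12 (cv2) and the standard library are available. Lean on these libraries where they do the work, as an engineer would, in place of code of your own. Each camera call takes 0.05 s, during which the arm holds its last target. There are 200 camera calls.

### The job

Switch on the spirit filling pump, the machine with the round finned motor: with a finger lift the hinged clear guard on its front ledge and, keeping it up with that finger, push the toggle beneath it over to the back until it snaps on, then draw the finger out and let the guard drop shut. Do it gently, without gripping anything. Leave the hotplate's identical switch and guard as they are and do not disturb the bottles, glasses and other things on the bench.

Things in the scene. Friction and masses are not known exactly. Their poses are not given: they have to be found in the camera images.
- pump: spirit filling pump: grey switch ledge in front, behind it a lying round finned motor (top 125 mm high), at the far end a steel pump head with a port up (to 175 mm) and one to its left. About 240 mm deep, 150 mm wide, fixed. Origin: centre of its footprint on the bench; x to its back (away from the robot), y to its left, z up. The ledge, x -114 to -60 mm, is flat, 85 mm high
- pump_ledge (a point): fixed point on the pump's ledge below the toggle: x -102, y 0, z 85 mm in the pump's frame, same axes. On the ledge two upright steel cheeks (x -114 to -80 mm, 34 mm high, y -36 to 36 mm clear between them) and a steel plate at the back (x -83 mm) enclose the toggle; the guard covers top and front
- pump_hinge (a point): middle of the guard's hinge axis, which runs along y at x -82, z 123 mm in the pump's frame. The guard (about 40 g, free swinging) is an L of clear sheet 78 mm wide: a top plate reaching 41 mm forward of the hinge and a front wall at x -123 to -120 mm, down to its foot 95 mm above the bench, 10 mm above the ledge
- pump_guard (a joint): angle of the pump's guard, rad: 0 = shut, 1.4 = against its stop. It swings up and back, away from the robot; from any angle it falls shut by its own weight when let go, so it must be held up (it can lie on the finger) while the toggle is pushed
- pump_guard_lip (a point): middle of the front edge, underside, of the black lip on the guard, 56 mm wide, 14 mm long, 3 mm thick, flaring forward and up at 45 degrees from the wall's foot; moves with the guard. Shut: edge at x -134, y 0, z 104 mm in the pump's frame, foot at x -124, z 94 mm; both ahead of the ledge's front (x -114), free space below down to the bench
- pump_toggle (a joint): tilt of the pump's toggle, rad: 0 = off, leaning 0.4 to the front (to the robot); 0.8 = on, leaning 0.4 to the back. It snaps over the middle and stays at either end; about 3 N at the tip starts it, less towards the middle. Pivot at x -102, y 0, z 89 mm in the pump's frame
- pump_toggle_tip (a point): near the top of the pump's steel toggle lever (30 mm long from its pivot, 11 mm thick near the top). Off: x -113, z 114 mm in the pump's frame; on: x -92, z 114 mm
- hotplate: hotplate: bare aluminium housing with the same ledge, toggle and guard in front, and behind it a flat round white plate 140 mm across, 100 mm high, with the beaker on it. About 240 mm deep, 150 mm wide, fixed. Origin: centre of its footprint on the bench; x to its back (away from the robot), y to its left, z up. To be left alone
- hotplate_guard (a joint): angle of the hotplate's guard, rad, 0 = shut; to be left shut
- hotplate_toggle (a joint): tilt of the hotplate's toggle, rad, 0 = off; to be left off
- sample_bottle: small brown glass sample bottle with black cap, 48 mm across, 115 mm tall, between the two machines; loose, bystander; origin at the centre of its underside
- spirit_bottle: clear glass spirit bottle, 74 mm across, 235 mm tall, on the left; loose, bystander; origin at the centre of its underside
- dark_bottle: green glass bottle, 68 mm across, 225 mm tall, on the right; loose, bystander; origin at the centre of its underside
- tumbler: clear glass tumbler, 72 mm across, 75 mm tall; loose, bystander; origin at the centre of its underside
- measure: double-ended steel spirit measure, 48 mm across, 74 mm tall; loose, bystander; origin at the centre of its underside
- stopper: cork bottle stopper, 32 mm across, 32 mm tall, in the middle nearer the robot; loose, bystander; origin at the centre of its underside
- beaker: clear glass beaker, 68 mm across, 85 mm tall, standing on the hotplate; loose, bystander; origin at the centre of its underside

How it is judged:
By the outcome, as a careful person would: the job done as asked, in the order asked, and still so for the second after the job is handed in, with the robot touching nothing.
It also fails if it takes over 40 s, if anything falls off the work surface, if the arm or the gripper's body presses on something with over 40 N, if the wrist force passes 120 N, or if a joint passes its speed limit or range.

## Working session

There is one attempt and no reset: what is moved stays moved. The work goes in short steps, Python scripts to look and compute and a tool call to move; the robot and the scene stay as the last step left them, time stands still between calls to the robot, and variables do not carry over. Pictures are saved under pics/ and viewed, at most 10 in all, crops included, and the job is handed in when it is done.

Besides the shell and the picture viewer there is one more tool, called after "Emit:" as a command line: name --argument value ..., lists and objects as JSON in quotes. servo_tool: Moves the arm, as the interface text tells. Its arguments: {"type":"object","properties":{"plan":{"type":"array"}},"required":["plan"]}

```bash
mkdir -p pics; python3 - <<'E'
from workcell import readout, vision
import cv2
print(readout.get_obs())
for n in ["scene","top"]:
    cv2.imwrite(f"pics/{n}1.png",cv2.cvtColor(vision.get_image(n),cv2.COLOR_RGB2BGR)); print(n,vision.camera_params(n))
print(vision.camera_params("wrist"))
E
```

```text
{'t': 0.0, 'qpos': array([ 1.24499338e+00,  4.23838598e-01,  1.63071667e+00,  1.64070694e-05,
        1.08861501e+00, -1.89868125e-02]), 'qvel': array([ 5.46491775e-04, -5.01246274e-05,  2.33560191e-03, -8.32688118e-04,
       -1.23975632e-04,  1.11391083e-04]), 'joint_torque': array([-1.36031336e-03, -5.44624293e+01, -2.73667163e+01,  6.42867247e-02,
        2.27602810e-02, -1.68499296e-04]), 'ee_pos': array([188.58475812, 595.39367343, 301.89253495]), 'orientation': array([-4.80025668e-01, -3.10441356e+00,  2.43725164e-03]), 'ft_force': array([-0.36289581, -0.33881545,  1.02716019]), 'moment': array([-0.00368364,  0.01773601, -0.0042744 ]), 'grasp_force': 0.0, 'width': 87.94527677699367}
scene {'fx': 470.4794696172208, 'fy': 470.4794696172208, 'cx': 274.8623072274769, 'cy': 204.92761347638162, 'rvec': array([ 2.11958267,  0.95976242, -0.40696067]), 'tvec': array([-393.98010683, -223.88279018, 1496.52014998])}
top {'fx': 396.4785851749629, 'fy': 396.4785851749629, 'cx': 280.65888871376467, 'cy': 210.02209942602497, 'rvec': array([ 2.13940518, -2.14200463,  0.15862019]), 'tvec': array([  25.20228482,  591.5800108 , 1077.53859162])}
{'fx': 377.2823287441065, 'fy': 377.2823287441065, 'cx': 277.8777466780727, 'cy': 215.6213732431591, 'hand_eye': array([[ 1.46180165e-04, -9.60780162e-01, -2.77311122e-01,
         7.57575900e+01],
       [ 9.99999919e-01,  3.61058971e-05,  4.02040577e-04,
         6.58423945e-02],
       [-3.76260044e-04, -2.77311159e-01,  9.60780089e-01,
        -8.15715609e+01],
       [ 0.00000000e+00,  0.00000000e+00,  0.00000000e+00,
         1.00000000e+00]])}
```

View pics/scene1.png

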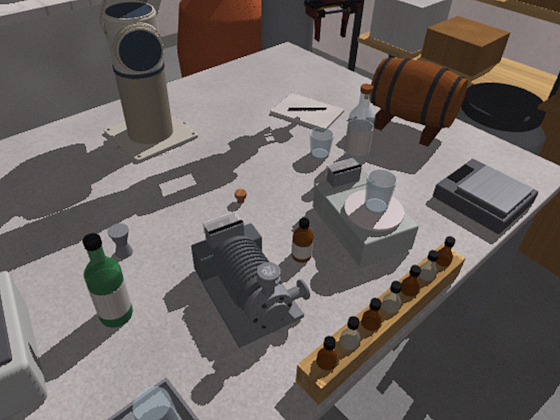

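View pics/top1.png

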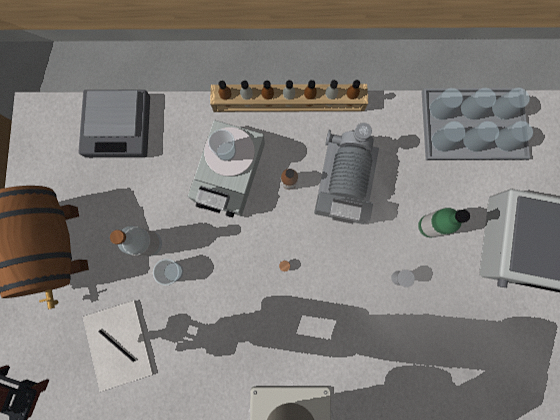

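The scene view shows the pump at about (240,275), ledge at (225,228). In the top view the pump sits at (345,175) with its ledge at (345,208), and the hotplate ledge is at (212,198). I'll enlarge the pump for measuring.

```bash
python3 - <<'E'
import cv2
a=cv2.imread("pics/top1.png")[115:235,305:395]; b=cv2.imread("pics/scene1.png")[205:345,185:315]
a=cv2.resize(a,None,fx=4.5,fy=4.5,interpolation=cv2.INTER_CUBIC)
b=cv2.resize(b,(390,420),interpolation=cv2.INTER_CUBIC)
b=cv2.copyMakeBorder(b,0,120,0,0,cv2.BORDER_CONSTANT)
cv2.imwrite("pics/crop1.png",cv2.hconcat([a,b]))
E
```

```text
(no output)
```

View pics/crop1.png

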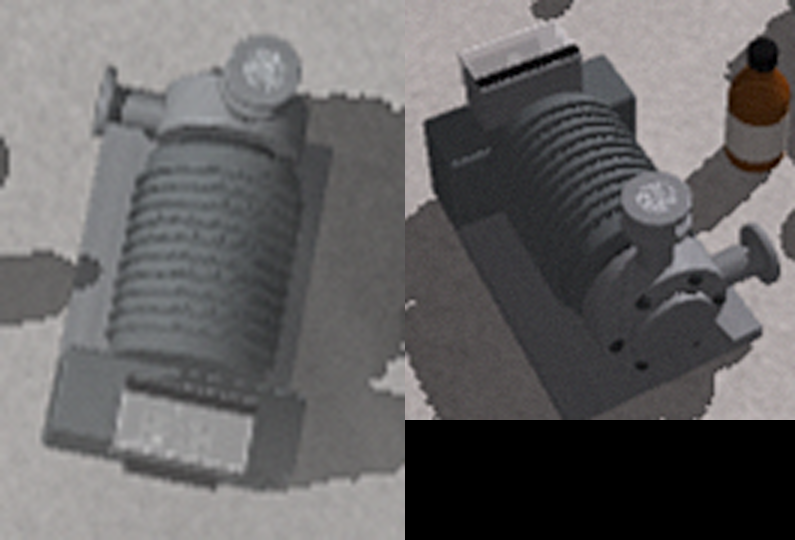

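```bash
cat > h.py <<'E'
import numpy as np, cv2
from scipy.spatial.transform import Rotation as R
from workcell import readout, vision
def proj(n,P):
    c=vision.camera_params(n); K=np.array([[c['fx'],0,c['cx']],[0,c['fy'],c['cy']],[0,0,1]])
    return cv2.projectPoints(np.array(P,float),c['rvec'],c['tvec'],K,None)[0][:,0]
def w(p,P):
    c,s=np.cos(p[2]),np.sin(p[2]); P=np.array(P,float)
    return P@np.array([[c,-s,0],[s,c,0],[0,0,1]]).T+[p[0],p[1],0]
def wristproj(P,o):
    c=vision.camera_params('wrist'); T=np.eye(4); T[:3,:3]=R.from_rotvec(o['orientation']).as_matrix(); T[:3,3]=o['ee_pos']
    M=np.linalg.inv(T@c['hand_eye']); q=np.array(P)@M[:3,:3].T+M[:3,3]
    return q[:,:2]/q[:,2:]*[c['fx'],c['fy']]+[c['cx'],c['cy']]
E
python3 - <<'E'
from h import *
from scipy.optimize import least_squares
tP=[(-114,75,85),(-60,75,85),(-114,-75,85),(-123,39,125),(-123,-39,125)]
tu=np.array([(45,437),(62,350),(293,487),(115,447),(248,473)])/4.5+[305,115]
sP=[(-114,-75,85),(-123,-39,125),(-123,39,125)]
su=np.array([(20,120),(55,57),(148,25)])/3+[185,205]
f=lambda p:np.r_[(proj('top',w(p,tP))-tu).ravel(),(proj('scene',w(p,sP))-su).ravel()]
r=least_squares(f,[600,-150,-0.2],x_scale=[1,1,.01],loss='soft_l1'); print(r.x,f(r.x).reshape(-1,2).round(1))
np.save('pose.npy',r.x)
print(w(r.x,[(-134,0,104),(-113,0,114),(-82,0,123)]))
from workcell import readout
def bp(n,u,z):
    c=vision.camera_params(n);Rm=cv2.Rodrigues(c['rvec'])[0];d=Rm.T@[(u[0]-c['cx'])/c['fx'],(u[1]-c['cy'])/c['fy'],1];o=-Rm.T@c['tvec'];return o+d*(z-o[2])/d[2]
for n,u,z in [('sample',(289,176),115),('stopper',(285,265),32),('measure',(404,277),60),('tumbler',(165,270),75),('hotledge',(212,200),120),('green',(462,215),225)]: print(n,bp('top',u,z).round())
E
```

```text
[ 6.82377229e+02 -1.62882863e+02 -1.59586489e-01] [[ 0.5 -0.8]
 [-0.4 -0.6]
 [ 0.1 -3.3]
 [-0.7  0.2]
 [-0.7 -0.9]
 [-1.2 -0.2]
 [-1.2 -0.9]
 [-0.5 -2.8]]
[[ 550.0799565  -141.58892776  104.        ]
 [ 570.81311115 -144.92603699  114.        ]
 [ 601.4191966  -149.85224586  123.        ]]
sample [673.   2. 115.]
stopper [438.  12.  32.]
measure [ 405. -311.   60.]
tumbler [424. 336.  75.]
hotledge [607. 206. 120.]
green [ 552. -405.  225.]
```

The crop shows the guard top at (115..257, 383..473) in the left panel. The fit gives the pump at about (682,-163) with yaw -0.16, roughly ±5 mm. I'll pitch the closed fingers 45° down and forward, parallel to the lip, and approach, then refine with the wrist camera.

Emit:
servo_tool --plan '[[[1,0,0,1,0,0,0.85],[1,0,-0.3,0.95,0,0,0.85],[1,0.34,-0.9,0,0,0,0],[1,0.34,-0.9,0,0,0,0],[1,0.34,-0.9,0,0,0,0]]]'

```text
t: 0.52
ee_pos: [229.5, 474.6, 380.9]
orientation: [0.247, 3.132, 0.001]
ft_force: [-0.4, 0.2, -0.5]
width: 58.4
grasp_force: 0.0
```

Emit:
servo_tool --plan '[[[1,0.34,-0.9,0,0,0,0],[1,0.34,-0.9,0,0,0,0],[1,0.34,-0.9,0,0,0,0],[1,0.34,-0.9,0,0,0,0],[1,0.34,-0.9,0,0,0,0]]]'

```text
t: 0.93
ee_pos: [297.5, 294.0, 380.5]
orientation: [-0.248, -3.132, 0.0]
ft_force: [0.4, -0.1, -0.2]
width: 24.6
grasp_force: 0.0
```

Emit:
servo_tool --plan '[[[1,0.34,-0.9,0,0,0,0],[1,0.34,-0.9,0,0,0,0],[1,0.34,-0.9,0,0,0,0],[1,0.34,-0.9,0,0,0,0],[1,0.34,-0.9,0,0,0,0]]]'

```text
t: 1.35
ee_pos: [365.5, 114.0, 380.7]
orientation: [0.248, 3.132, 0.0]
ft_force: [0.2, -0.1, -0.8]
width: 0.5
grasp_force: 0.0
```

Emit:
servo_tool --plan '[[[1,0.2,-0.6,0,-0.16,-0.98,0],[1,0.2,-0.6,0,-0.16,-0.98,0],[1,0.2,-0.6,0,-0.16,-0.98,0],[1,0.2,-0.6,0,-0.16,-0.98,0],[1,0.2,-0.6,0,-0.16,-0.98,0]]]'

```text
t: 1.77
ee_pos: [405.5, -5.4, 380.9]
orientation: [0.214, 2.696, -0.051]
ft_force: [-0.4, 0.3, -0.4]
width: 0.7
grasp_force: 0.0
```

Emit:
servo_tool --plan '[[[1,0.2,-0.6,-0.5,-0.16,-0.98,0],[1,0.2,-0.6,-0.8,-0.16,-0.98,0],[1,0.2,-0.6,-0.8,-0.16,-0.98,0],[1,0.2,-0.6,-0.8,-0.16,-0.98,0],[1,0.2,-0.6,-0.5,0,0,0]]]'

```text
t: 2.18
ee_pos: [431.6, -66.7, 302.3]
orientation: [0.173, 2.49, -0.014]
ft_force: [0.9, 0.6, 0.1]
width: 0.4
grasp_force: 0.0
```

```bash
cat > look.py <<'E'
import sys
from h import *
n=sys.argv[1]
o=readout.get_obs(); print(o['t'],o['ee_pos'],o['qpos'].round(2),o['ft_force'].round(1)); M=R.from_rotvec(o['orientation']).as_matrix(); print(M.round(3))
im=vision.get_image('wrist')[:,:,::-1].copy()
cv2.imwrite(f'pics/{n}.png',cv2.resize(im,None,fx=1.4,fy=1.4,interpolation=cv2.INTER_CUBIC)); np.savez(n,ee_pos=o['ee_pos'],orientation=o['orientation'])
E
python3 look.py w1
```

```text
2.1833 [431.62959783 -66.68901336 302.27334805] [-0.22  0.    2.33  0.45  0.19 -2.07] [0.9 0.6 0.1]
[[-0.79   0.128  0.599]
 [ 0.121  0.991 -0.052]
 [-0.601  0.031 -0.799]]
```

View pics/w1.png

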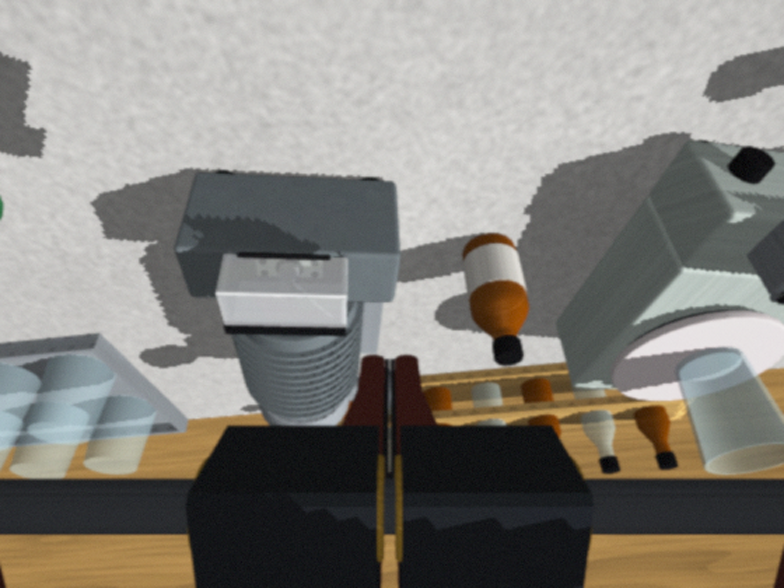

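The wrist view, shown upside down, has the pump ledge front at (195..398, 172..180). The guard's top front edge is at (218..348, 292), the lip is at (238..328, 256), and the toggle is shut under the guard. The wrist is near its q5 limit, so I need the flipped wrist branch. I'll fit the kinematics and pump pose and work out a wrist-only swing.

```bash
cat >> h.py <<'E'
L1,L2,D,H=600.,427.,212.,166.
def fk(q,L=None):
    l1,l2,d,h=L if L is not None else (L1,L2,D,H)
    A=R.from_euler('z',q[0]); f=A*R.from_euler('y',q[1]+q[2])
    M=f*R.from_euler('ZYZ',[q[3],q[4],q[5]+np.pi/2])
    p=A.apply(l1*np.array([np.sin(q[1]),0,np.cos(q[1])]))+f.apply([0,0,l2])+M.apply([0,0,d])+[0,0,h]
    return p,M
E
python3 - <<'E'
from h import *
from scipy.optimize import least_squares
o=readout.get_obs()
qs=[[1.24499,.42384,1.63072,0,1.08862,-.01899],o['qpos']]; ps=[[188.585,595.394,301.89],o['ee_pos']]
r=least_squares(lambda L:np.concatenate([fk(q,L)[0]-p for q,p in zip(qs,ps)]),[600,427,212,166]); print('L',r.x,r.fun.round(1))
print((fk(o['qpos'])[1].inv()*R.from_rotvec(o['orientation'])).magnitude())
L=r.x; open('h.py','a').write(f"L1,L2,D,H={list(map(float,L))}\n")
d=np.load('w1.npz')
P=[(-114,-75,0),(-114,75,0),(-114,-75,85),(-123,-39,125),(-123,39,125),(-134,-28,104),(-134,28,104)]
u=np.array([(195,172),(398,180),(179,250),(218,292),(348,292),(238,256),(328,257)])/1.4
f=lambda p:(wristproj(w(p,P),d)-u).ravel()
s=least_squares(f,np.load('pose.npy'),x_scale=[1,1,.01],loss='soft_l1'); print('pump',s.x,f(s.x).reshape(-1,2).round(1))
np.save('pose2.npy',s.x)
# wrist swing in joint space
q0=o['qpos'].copy(); q1=q0.copy(); q1[3]=3.1; q1[4]=.5; q1[5]=-1.57
N=38; prev=fk(q0)
for i in range(1,N+1):
    a=i/N; q=q0+(q1-q0)*a; q[4]=q0[4]+(.5-q0[4])*min(1,a*1.0)
    c=fk(q); dp=(c[0]-prev[0])/40; dr=np.degrees((c[1]*prev[1].inv()).as_rotvec())/5
    print(i,c[0].round(),np.r_[dp,dr].round(2).tolist()); prev=c
E
```

```text
L [611.40814351 421.2324095  218.97285293 157.50451043] [ 11.1  -4.2  -2.   -1.8 -12.7   2. ]
6.61749401787464e-16
pump [ 6.85437229e+02 -1.66208562e+02 -1.95309150e-01] [[ 1.9 -2.8]
 [-0.3 -3.8]
 [-4.   1.8]
 [-0.6  1.1]
 [ 0.2  2.6]
 [-0.1 -0.5]
 [ 2.   0.2]]
1 [431. -78. 302.] [0.01, 0.08, 0.0, 0.7, -0.06, -0.64]
2 [432. -74. 303.] [0.02, 0.08, 0.01, 0.71, -0.06, -0.64]
3 [432. -71. 303.] [0.02, 0.08, 0.01, 0.71, -0.07, -0.63]
4 [434. -67. 304.] [0.03, 0.08, 0.02, 0.71, -0.07, -0.63]
5 [435. -64. 305.] [0.03, 0.08, 0.03, 0.72, -0.07, -0.62]
6 [436. -61. 306.] [0.04, 0.08, 0.03, 0.72, -0.07, -0.62]
7 [438. -58. 308.] [0.04, 0.08, 0.04, 0.72, -0.08, -0.62]
8 [440. -55. 310.] [0.05, 0.08, 0.05, 0.73, -0.08, -0.61]
9 [442. -52. 312.] [0.05, 0.07, 0.05, 0.73, -0.08, -0.61]
10 [444. -49. 314.] [0.06, 0.07, 0.06, 0.73, -0.09, -0.6]
11 [447. -46. 317.] [0.06, 0.06, 0.06, 0.73, -0.09, -0.6]
12 [449. -44. 320.] [0.06, 0.06, 0.07, 0.73, -0.1, -0.6]
13 [452. -42. 323.] [0.07, 0.05, 0.08, 0.74, -0.1, -0.59]
14 [455. -40. 326.] [0.07, 0.04, 0.08, 0.74, -0.11, -0.59]
15 [458. -39. 329.] [0.07, 0
[... 702 characters left out ...]
 [0.06, -0.08, 0.11, 0.73, -0.19, -0.57]
28 [496. -55. 384.] [0.06, -0.09, 0.11, 0.73, -0.19, -0.57]
29 [498. -59. 388.] [0.05, -0.1, 0.1, 0.73, -0.2, -0.57]
30 [500. -64. 393.] [0.05, -0.11, 0.1, 0.73, -0.21, -0.57]
31 [502. -69. 396.] [0.04, -0.12, 0.1, 0.72, -0.21, -0.57]
32 [503. -74. 400.] [0.03, -0.13, 0.09, 0.72, -0.22, -0.57]
33 [504. -79. 404.] [0.03, -0.14, 0.09, 0.72, -0.22, -0.57]
34 [505. -85. 407.] [0.02, -0.15, 0.08, 0.71, -0.23, -0.57]
35 [505. -92. 410.] [0.01, -0.16, 0.07, 0.71, -0.23, -0.58]
36 [505. -98. 412.] [0.0, -0.16, 0.07, 0.7, -0.24, -0.58]
37 [ 505. -105.  415.] [-0.01, -0.17, 0.06, 0.7, -0.24, -0.58]
38 [ 504. -112.  417.] [-0.02, -0.17, 0.05, 0.69, -0.25, -0.58]
```

Emit:
servo_tool --plan '[[[1,0.02,0.11,0,0.96,-0.09,-0.86],[1,0.03,0.11,0.02,0.96,-0.09,-0.86],[1,0.04,0.11,0.03,0.97,-0.09,-0.85],[1,0.05,0.11,0.04,0.98,-0.1,-0.84],[1,0.06,0.11,0.05,0.98,-0.1,-0.84]]]'

```text
t: 2.65
ee_pos: [440.8, -43.9, 309.5]
orientation: [0.805, 2.353, 0.362]
ft_force: [0.2, 0.8, 0.2]
width: 0.5
grasp_force: 0.0
```

```bash
cat > plan.py <<'E'
import sys
from h import *
o=readout.get_obs(); q0=o['qpos'].copy(); print(q0.round(2),o['ee_pos'].round(),o['ft_force'].round(1))
q1=q0.copy(); q1[3:]=[float(a) for a in sys.argv[1:4]]; N=int(sys.argv[4])
prev=fk(q0); acc=[]
for i in range(1,N+1):
    c=fk(q0+(q1-q0)*i/N); acc.append(np.r_[(c[0]-prev[0])/40,np.degrees((c[1]*prev[1].inv()).as_rotvec())/5]); prev=c
for i in range(0,N,5): print(np.mean(acc[i:i+5],0).round(2).tolist())
E
python3 plan.py 3.1 .5 -1.57 23
```

```text
[-0.23  0.    2.33  0.93  0.25 -1.99] [441. -44. 309.] [0.2 0.8 0.2]
[0.08, 0.09, 0.09, 0.99, -0.13, -0.81]
[0.11, 0.02, 0.14, 1.0, -0.17, -0.78]
[0.1, -0.08, 0.16, 1.0, -0.23, -0.77]
[0.05, -0.17, 0.13, 0.98, -0.29, -0.77]
[-0.01, -0.23, 0.09, 0.95, -0.33, -0.78]
```

Tracking works, so I'll continue.

Emit:
servo_tool --plan '[[[1,0.08,0.09,0.09,0.98,-0.13,-0.81],[1,0.08,0.09,0.09,0.98,-0.13,-0.81],[1,0.08,0.09,0.09,0.98,-0.13,-0.81],[1,0.08,0.08,0.1,0.98,-0.13,-0.81],[1,0.09,0.07,0.1,0.98,-0.14,-0.8]]]'

```text
t: 3.07
ee_pos: [457.3, -27.0, 328.5]
orientation: [1.363, 2.051, 0.736]
ft_force: [-0.7, -0.1, 0.1]
width: 0.6
grasp_force: 0.0
```

Emit:
servo_tool --plan '[[[1,0.1,0.04,0.13,0.99,-0.16,-0.78],[1,0.1,0.03,0.13,0.99,-0.16,-0.78],[1,0.11,0.02,0.14,0.99,-0.17,-0.78],[1,0.11,0,0.14,0.99,-0.18,-0.78],[1,0.11,-0.01,0.14,0.99,-0.18,-0.78]]]'

```text
t: 3.48
ee_pos: [478.5, -23.8, 355.7]
orientation: [1.832, 1.596, 1.094]
ft_force: [0.1, -0.1, 0.5]
width: 0.2
grasp_force: 0.0
```

```bash
python3 plan.py 3.14 .55 -1.57 14
```

```text
[-0.24 -0.    2.33  1.86  0.36 -1.81] [479. -24. 356.] [ 0.1 -0.1  0.5]
[0.1, -0.06, 0.16, 0.98, -0.25, -0.71]
[0.06, -0.16, 0.15, 0.95, -0.31, -0.72]
[-0.01, -0.24, 0.11, 0.91, -0.36, -0.74]
```

Emit:
servo_tool --plan '[[[1,0.11,-0.03,0.16,0.98,-0.23,-0.71],[1,0.11,-0.05,0.16,0.98,-0.24,-0.71],[1,0.1,-0.06,0.16,0.98,-0.25,-0.71],[1,0.09,-0.08,0.16,0.98,-0.26,-0.71],[1,0.09,-0.1,0.16,0.97,-0.27,-0.71]]]'

```text
t: 3.9
ee_pos: [498.5, -36.6, 387.8]
orientation: [2.152, 1.025, 1.435]
ft_force: [-0.4, -0.2, -1.0]
width: 0.2
grasp_force: 0.0
```

Emit:
servo_tool --plan '[[[1,0.08,-0.12,0.16,0.96,-0.29,-0.72],[1,0.07,-0.14,0.16,0.96,-0.3,-0.72],[1,0.06,-0.16,0.15,0.95,-0.31,-0.72],[1,0.05,-0.18,0.14,0.94,-0.32,-0.72],[1,0.04,-0.2,0.13,0.93,-0.33,-0.73]]]'

```text
t: 4.32
ee_pos: [510.5, -68.7, 417.5]
orientation: [2.316, 0.338, 1.715]
ft_force: [-0.3, 0.2, -0.7]
width: 0.7
grasp_force: 0.0
```

Emit:
servo_tool --plan '[[[1,0.01,-0.22,0.12,0.92,-0.35,-0.74],[1,0,-0.24,0.11,0.91,-0.36,-0.74],[1,-0.02,-0.25,0.11,0.91,-0.36,-0.74],[1,-0.03,-0.25,0.1,0.91,-0.37,-0.74]]]'

```text
t: 4.65
ee_pos: [508.9, -107.1, 435.0]
orientation: [2.317, -0.266, 1.879]
ft_force: [0.9, -0.3, 0.3]
width: 0.5
grasp_force: 0.0
```

```bash
cat > goal.py <<'E'
# goal.py pose x z [pitchdeg]: upper tip corner (pump frame x,z, y=0) -> remaining shift/turn in servo units
import sys
from h import *
p=np.load(sys.argv[1]); cx,cz=map(float,sys.argv[2:4]); th=np.radians(float(sys.argv[4]) if len(sys.argv)>4 else 45)
d=np.array([np.sin(th),0,-np.cos(th)]); up=np.array([np.cos(th),0,np.sin(th)])
T=w(p,[np.array([cx,0,cz])-10*up-80*d])[0]
z=R.from_euler('z',p[2])
M=R.from_matrix(z.as_matrix()@np.array([up,np.cross(d,up),d]).T)
o=readout.get_obs(); print(o['qpos'].round(2),o['ee_pos'].round(1),o['ft_force'].round(1))
C=R.from_rotvec(o['orientation'])
print('target',T.round(1),'shift',((T-o['ee_pos'])/40).round(2),'turn',(np.degrees((M*C.inv()).as_rotvec())/5).round(2))
E
python3 goal.py pose.npy -170 130
```

```text
[-0.23  0.    2.34  3.14  0.56 -1.58] [ 508.9 -107.1  435. ] [ 0.9 -0.3  0.3]
target [ 451.7 -125.8  179.5] shift [-1.43 -0.47 -6.39] turn [1.31 6.49 0.79]
```

Emit:
servo_tool --plan '[[[1,-0.18,-0.06,-0.8,0.16,0.81,0.1],[1,-0.18,-0.06,-0.8,0.16,0.81,0.1],[1,-0.18,-0.06,-0.8,0.16,0.81,0.1],[1,-0.18,-0.06,-0.8,0.16,0.81,0.1],[1,-0.18,-0.06,-0.8,0.16,0.81,0.1]]]'

```text
t: 5.07
ee_pos: [472.7, -118.8, 273.8]
orientation: [2.667, -0.233, 1.454]
ft_force: [0.9, -0.0, 0.4]
width: 0.4
grasp_force: 0.0
```

Emit:
servo_tool --plan '[[[1,-0.18,-0.06,-0.8,0.16,0.81,0.1],[1,-0.18,-0.06,-0.8,0.16,0.81,0.1],[1,-0.17,-0.06,-0.8,0.16,0.81,0.1],[1,0,0,0,0,0,0]]]'

```text
t: 5.4
ee_pos: [450.5, -126.2, 174.7]
orientation: [2.844, -0.217, 1.163]
ft_force: [-0.9, 0.1, -0.5]
width: 0.3
grasp_force: 0.0
```

```bash
python3 look.py w2; python3 goal.py pose.npy -170 130
```

```text
5.4 [ 450.54291415 -126.23382905  174.68385435] [-0.37  0.43  2.4   2.81  0.48 -1.43] [-0.9  0.1 -0.5]
[[ 0.706 -0.153  0.692]
 [-0.107 -0.988 -0.11 ]
 [ 0.701  0.004 -0.714]]
[-0.37  0.43  2.4   2.81  0.48 -1.44] [ 451.5 -126.4  176.9] [-0.6  0.3  0.6]
target [ 451.7 -125.8  179.5] shift [0.01 0.02 0.06] turn [ 0.04 -0.04 -0.06]
```

View pics/w2.png

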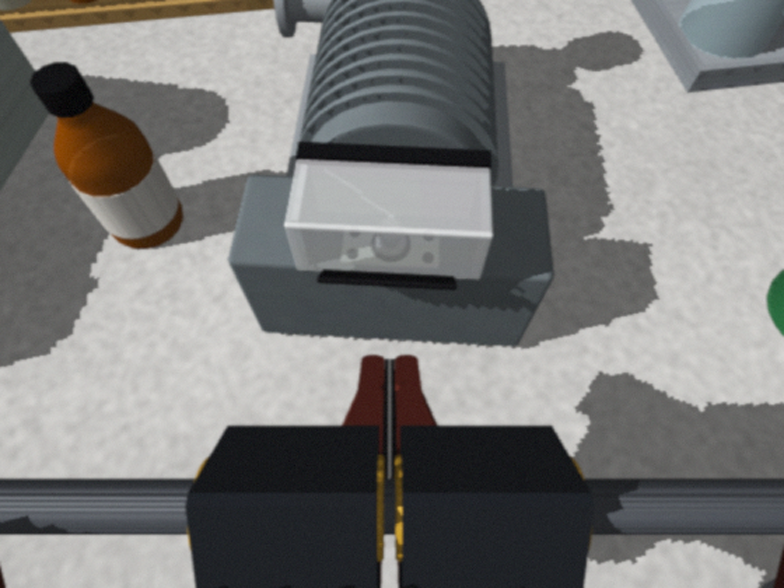

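```bash
python3 - <<'E'
from h import *
from scipy.optimize import least_squares
d=np.load('w2.npz')
P=[(-123,39,126),(-123,-39,126),(-134,28,106),(-134,-28,106),(-114,75,85),(-114,-75,85),(-60,75,85),(-60,-75,85),(-114,75,0),(-114,-75,0)]
u=np.array([(287,228),(493,235),(319,283),(455,288),(232,263),(551,270),(247,178),(545,190),(264,331),(520,345)])/1.4
f=lambda p:(wristproj(w(p,P),d)-u).ravel()
s=least_squares(f,np.load('pose.npy'),x_scale=[1,1,.01],loss='soft_l1'); print('pump',s.x,f(s.x).reshape(-1,2).round(1))
np.save('pose3.npy',s.x)
M=R.from_rotvec(d['orientation'])
print('tip px',wristproj([d['ee_pos']+M.apply([0,0,80]),d['ee_pos']+M.apply([10,0,80])],d)*1.4)
E
python3 goal.py pose3.npy -128 88; python3 goal.py pose3.npy -150 88
```

```text
pump [ 6.83197484e+02 -1.67673104e+02 -1.91768264e-01] [[-0.8 -0.2]
 [ 2.1 -0.2]
 [-0.3 -1. ]
 [ 3.8 -1.1]
 [-5.6  0.2]
 [ 5.8  3.5]
 [-1.9 -4.5]
 [ 1.2 -6.2]
 [-0.5  6.9]
 [-1.7  3.6]]
tip px [[389.28887682 386.46480634]
 [389.28592486 358.57573748]]
[-0.37  0.43  2.4   2.81  0.48 -1.44] [ 451.5 -126.4  176.9] [-0.6  0.3  0.6]
target [ 495.1 -131.1  137.5] shift [ 1.09 -0.12 -0.99] turn [ 0.04 -0.04 -0.43]
[-0.37  0.43  2.4   2.81  0.48 -1.44] [ 451.5 -126.4  176.9] [-0.6  0.3  0.6]
target [ 473.5 -127.   137.5] shift [ 0.55 -0.01 -0.99] turn [ 0.04 -0.04 -0.43]
```

```bash
python3 - <<'E'
from h import *
from scipy.optimize import least_squares
d=np.load('w2.npz')
P=[(-123,39,126),(-123,-39,126),(-134,28,106),(-134,-28,106),(-114,72,85),(-114,-72,85)]
u=np.array([(287,228),(493,235),(319,283),(455,288),(232,263),(551,270)])/1.4
f=lambda p:(wristproj(w(p,P),d)-u).ravel()
s=least_squares(f,np.load('pose.npy'),x_scale=[1,1,.01],loss='soft_l1'); print('pump',s.x,f(s.x).reshape(-1,2).round(1))
np.save('pose4.npy',s.x)
E
python3 goal.py pose4.npy -128 86
```

```text
pump [ 6.83282262e+02 -1.67145174e+02 -1.89911731e-01] [[-1.4 -0. ]
 [ 1.5 -0.3]
 [-0.9 -0.9]
 [ 3.3 -1.2]
 [-1.4  0.6]
 [ 0.5  3.1]]
[-0.37  0.43  2.4   2.81  0.48 -1.44] [ 451.5 -126.4  176.9] [-0.6  0.3  0.6]
target [ 495.1 -131.   135.5] shift [ 1.09 -0.11 -1.04] turn [ 0.04 -0.04 -0.41]
```

Emit:
servo_tool --plan '[[[1,0.1,0,-0.25,0,0,-0.2],[1,0.1,0,-0.25,0,0,-0.2],[1,0.1,0,-0.27,0,0,0],[1,0.1,0,-0.27,0,0,0],[1,0,0,0,0,0,0]]]'

```text
t: 5.87
ee_pos: [469.2, -126.4, 137.8]
orientation: [2.819, -0.262, 1.173]
ft_force: [-0.5, 0.2, 0.5]
width: 0.1
grasp_force: 0.0
```

Emit:
servo_tool --plan '[[[1,0.2,-0.03,0,0,0,0],[1,0.2,-0.03,0,0,0,0],[1,0.15,-0.03,0,0,0,0],[1,0.1,-0.02,0,0,0,0],[1,0,0,0,0,0,0]]]'

```text
t: 6.28
ee_pos: [495.3, -131.5, 138.0]
orientation: [2.818, -0.263, 1.171]
ft_force: [-0.1, -0.3, -0.0]
width: 0.5
grasp_force: 0.0
```

```bash
python3 look.py w3 >/dev/null; python3 goal.py pose4.npy -128 86;python3 goal.py pose4.npy -127 112; python3 goal.py pose4.npy -100 112
```

```text
[-0.32  0.56  2.32  2.96  0.53 -1.52] [ 494.4 -131.3  137.6] [-0.9  0.3 -0.4]
target [ 495.1 -131.   135.5] shift [ 0.02  0.01 -0.05] turn [ 0.08  0.   -0.01]
[-0.32  0.56  2.32  2.96  0.53 -1.52] [ 494.4 -131.3  137.6] [-0.9  0.3 -0.4]
target [ 496.1 -131.2  161.5] shift [0.04 0.   0.6 ] turn [ 0.08  0.   -0.01]
[-0.32  0.56  2.32  2.96  0.53 -1.52] [ 494.4 -131.3  137.6] [-0.9  0.3 -0.4]
target [ 522.6 -136.3  161.5] shift [ 0.7  -0.12  0.6 ] turn [ 0.08  0.   -0.01]
```

View pics/w3.png

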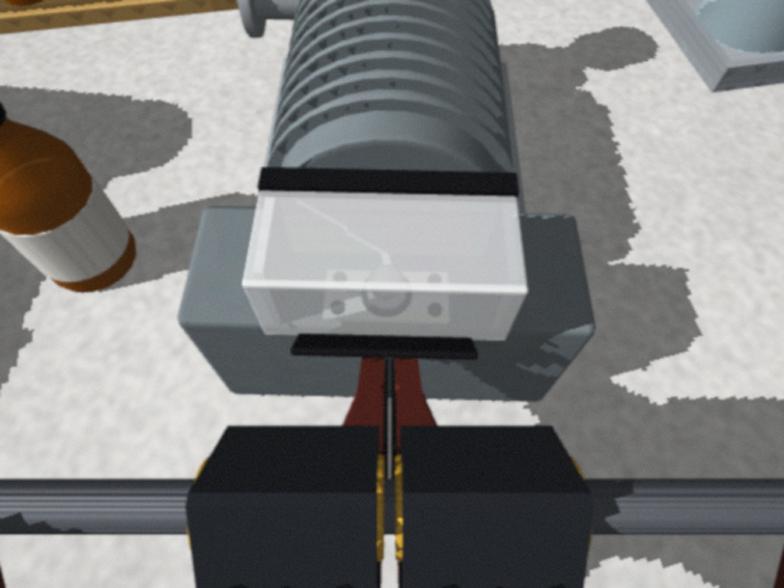

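The fingertips (390,357) are tucked centrally under the lip (292..477, 345), in line with the toggle at (386,292). Next I lift.

Emit:
servo_tool --plan '[[[1,0.05,-0.01,0.1,0,0,0],[1,0.02,0,0.15,0,0,0],[1,0,0,0.15,0,0,0],[1,0,0,0.15,0,0,0],[1,0,0,0.05,0,0,0]]]'

```text
t: 6.75
ee_pos: [491.7, -130.5, 158.9]
orientation: [2.828, -0.266, 1.15]
ft_force: [-11.9, 1.6, -4.5]
width: 0.1
grasp_force: 6.4
```

```bash
python3 look.py w4; python3 goal.py pose4.npy -127 112
```

```text
6.75 [ 491.65833401 -130.45306475  158.93019262] [-0.32  0.5   2.32  2.94  0.45 -1.49] [-11.9   1.6  -4.5]
[[ 0.704 -0.189  0.685]
 [-0.131 -0.982 -0.136]
 [ 0.698  0.006 -0.716]]
[-0.32  0.5   2.32  2.94  0.45 -1.49] [ 491.6 -130.4  159. ] [-11.8   0.6  -2.6]
target [ 496.1 -131.2  161.5] shift [ 0.11 -0.02  0.06] turn [ 0.04 -0.15 -0.  ]
```

View pics/w4.png

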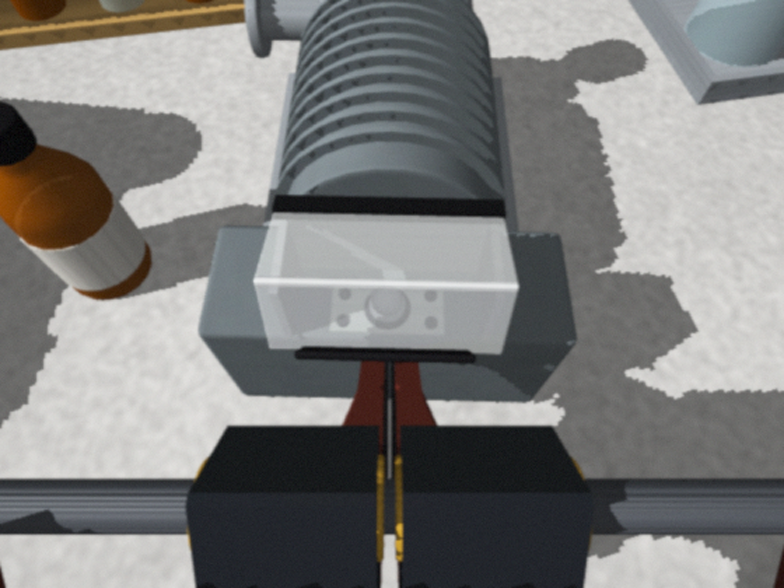

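The fingertip (390,360) is pushing on the steep lip face rather than under the wall's foot, giving 12 N in -x, and the guard is only slightly open. I'll back down, go in deeper below the foot, and lift again.

Emit:
servo_tool --plan '[[[1,-0.2,0.04,-0.1,0,0,0],[1,-0.1,0.02,-0.3,0,0,0],[1,0,0,-0.35,0,0,0],[1,0,0,0,0,0,0]]]'

```text
t: 7.13
ee_pos: [483.7, -129.0, 129.6]
orientation: [2.822, -0.264, 1.164]
ft_force: [0.3, -0.1, 0.1]
width: 0.6
grasp_force: 0.0
```

```bash
python3 goal.py pose4.npy -121 82
```

```text
[-0.33  0.58  2.34  2.97  0.57 -1.53] [ 483.7 -129.   129.6] [ 0.3 -0.1  0.1]
target [ 502.  -132.3  131.5] shift [ 0.46 -0.08  0.05] turn [ 0.07 -0.04 -0.01]
```

Emit:
servo_tool --plan '[[[1,0.2,-0.04,0,0,0,0],[1,0.16,-0.03,0,0,0,0],[1,0.1,-0.02,0.03,0,0,0],[1,0,0,0.1,0,0,0],[1,0,0,0.1,0,0,0]]]'

```text
t: 7.55
ee_pos: [502.7, -132.7, 140.4]
orientation: [2.821, -0.263, 1.165]
ft_force: [-4.2, -1.1, -2.2]
width: 0.6
grasp_force: 2.0
```

Emit:
servo_tool --plan '[[[1,0,0,0.12,0,0,0],[1,0,0,0.12,0,0,0],[1,0,0,0.1,0,0,0]]]'

```text
t: 7.8
ee_pos: [499.3, -131.9, 152.5]
orientation: [2.826, -0.265, 1.155]
ft_force: [-11.6, 0.0, -2.6]
width: 0.3
grasp_force: 5.0
```

```bash
python3 goal.py pose4.npy -121 112
```

```text
[-0.32  0.52  2.31  2.95  0.47 -1.49] [ 499.3 -131.9  152.5] [-11.6   0.   -2.6]
target [ 502.  -132.3  161.5] shift [ 0.07 -0.01  0.23] turn [ 0.05 -0.11 -0.  ]
```

Emit:
servo_tool --plan '[[[1,-0.06,0.01,0.1,0,0,0],[1,-0.03,0.01,0.12,0,0,0],[1,0,0,0.12,0,0,0],[1,0,0,0,0,0,0]]]'

```text
t: 8.13
ee_pos: [500.1, -132.2, 168.9]
orientation: [2.818, -0.263, 1.171]
ft_force: [-1.0, -0.5, -1.2]
width: 0.5
grasp_force: 0.3
```

```bash
python3 look.py w5; python3 goal.py pose4.npy -121 112
```

```text
8.1333 [ 500.0983141  -132.17142027  168.90822262] [-0.32  0.48  2.31  2.93  0.44 -1.48] [-1.  -0.5 -1.2]
[[ 0.693 -0.188  0.696]
 [-0.127 -0.982 -0.138]
 [ 0.709  0.007 -0.705]]
[-0.32  0.48  2.31  2.93  0.44 -1.48] [ 500.2 -132.2  168.6] [ 0.2  0.7 -0.1]
target [ 502.  -132.3  161.5] shift [ 0.04 -0.   -0.18] turn [ 0.09  0.02 -0.01]
```

View pics/w5.png

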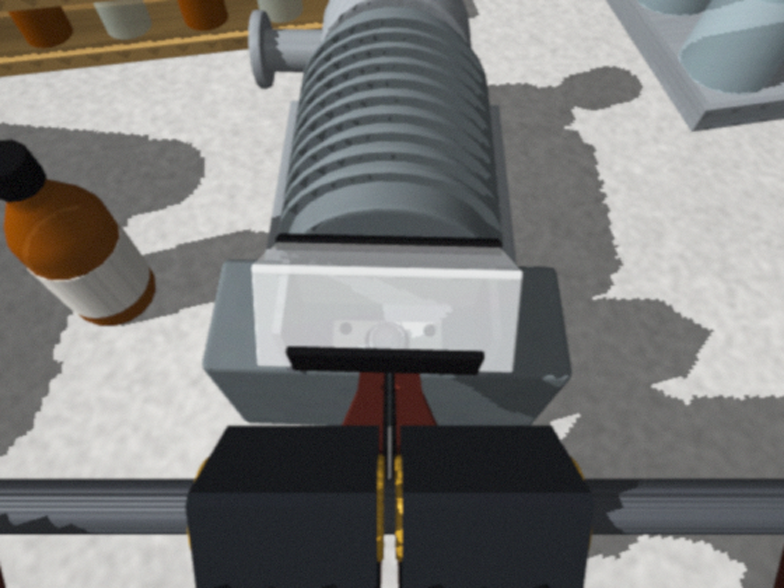

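The guard is now up about 35–40° and resting on the finger (lip at (288..485, 360), toggle visible at (386,338)), with the force near zero. Now I push the toggle to the back.

Emit:
servo_tool --plan '[[[1,0.07,-0.01,-0.1,0,0,0],[1,0.1,-0.02,-0.1,0,0,0],[1,0.12,-0.02,0,0,0,0],[1,0.12,-0.02,0,0,0,0],[1,0.1,-0.02,0,0,0,0]]]'

```text
t: 8.6
ee_pos: [520.0, -135.5, 158.5]
orientation: [2.821, -0.263, 1.165]
ft_force: [-0.1, -0.1, -0.3]
width: 0.5
grasp_force: 0.2
```

```bash
python3 goal.py pose4.npy -97 111
```

```text
[-0.31  0.52  2.27  2.94  0.43 -1.48] [ 520.  -135.5  158.5] [-0.1 -0.1 -0.3]
target [ 525.5 -136.8  160.5] shift [ 0.14 -0.03  0.05] turn [ 0.07 -0.03 -0.01]
```

Emit:
servo_tool --plan '[[[1,0.08,-0.02,0.03,0,0,0],[1,0.06,-0.01,0.02,0,0,0],[1,0,0,0,0,0,0]]]'

```text
t: 8.85
ee_pos: [525.0, -136.7, 160.7]
orientation: [2.821, -0.263, 1.164]
ft_force: [-3.5, -0.2, -1.5]
width: 0.2
grasp_force: 1.3
```

```bash
python3 look.py w6; python3 goal.py pose4.npy -97 111
```

```text
8.85 [ 524.96824884 -136.70639988  160.6639591 ] [-0.31  0.51  2.26  2.94  0.41 -1.48] [-3.5 -0.2 -1.5]
[[ 0.697 -0.188  0.692]
 [-0.128 -0.982 -0.137]
 [ 0.705  0.007 -0.709]]
[-0.31  0.51  2.26  2.94  0.41 -1.48] [ 524.9 -136.7  160.8] [-2.9  0.8 -0.3]
target [ 525.5 -136.8  160.5] shift [ 0.02 -0.   -0.01] turn [ 0.07 -0.04 -0.01]
```

View pics/w6.png

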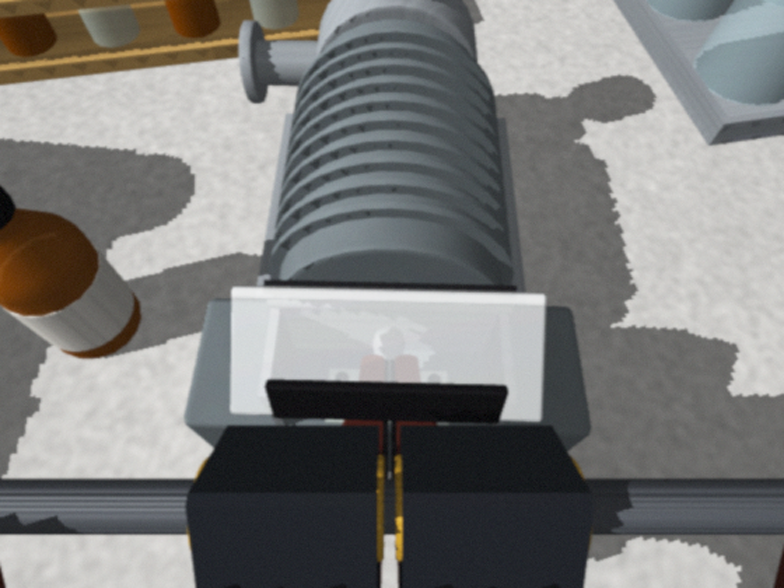

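The finger end (388,357) is inside under the raised guard, with the toggle's knob at (387,343) ahead of it. I'll compare that with the predicted knob pixel for on and off.

```bash
python3 - <<'E'
from h import *
d=np.load('w6.npz');p=np.load('pose4.npy')
print(wristproj(w(p,[(-92,0,114),(-90,0,117),(-102,0,118),(-113,0,114)]),d)*1.4)
E
```

```text
[[388.58266903 338.9547039 ]
 [388.64301041 329.49897725]
 [388.60606186 362.72606294]
 [388.48162623 400.76888141]]
```

The knob matches the ON prediction (388,339). Now I back out along the reverse path and lower the guard.

Emit:
servo_tool --plan '[[[1,-0.15,0.03,0,0,0,0],[1,-0.15,0.03,0,0,0,0],[1,-0.15,0.03,0,0,0,0],[1,-0.15,0.03,-0.05,0,0,0],[1,-0.05,0.01,-0.15,0,0,0]]]'

```text
t: 9.32
ee_pos: [498.4, -131.4, 153.6]
orientation: [2.819, -0.263, 1.168]
ft_force: [-0.3, -1.4, -0.5]
width: 0.4
grasp_force: 0.1
```

Emit:
servo_tool --plan '[[[1,-0.05,0.01,-0.15,0,0,0],[1,-0.05,0.01,-0.15,0,0,0],[1,-0.08,0.02,-0.15,0,0,0],[1,-0.1,0.02,-0.1,0,0,0],[1,-0.1,0.02,-0.05,0,0,0]]]'

```text
t: 9.73
ee_pos: [483.6, -128.2, 128.2]
orientation: [2.821, -0.263, 1.165]
ft_force: [0.1, 0.1, 0.4]
width: 0.7
grasp_force: 0.0
```

Emit:
servo_tool --plan '[[[1,-0.3,0.06,0,0,0,0],[1,-0.4,0.08,0,0,0,0],[1,-0.4,0.08,0.2,0,0,0],[1,-0.2,0.04,0.3,0,0,0],[1,0,0,0.3,0,0,0]]]'

```text
t: 10.15
ee_pos: [428.7, -117.0, 160.5]
orientation: [2.824, -0.264, 1.16]
ft_force: [-0.2, -0.4, 0.2]
width: 0.6
grasp_force: 0.0
```

Emit:
servo_tool --plan '[[[1,0,0,0.2,0,0,0],[1,0,0,0,0,0,0],[1,0,0,0,0,0,0]]]'

```text
t: 10.4
ee_pos: [431.7, -117.9, 169.7]
orientation: [2.819, -0.263, 1.168]
ft_force: [-0.1, -0.3, 0.2]
width: 0.6
grasp_force: 0.0
```

```bash
python3 look.py w7; python3 - <<'E'
from h import *
d=np.load('w7.npz');p=np.load('pose4.npy')
print(wristproj(w(p,[(-92,0,114),(-113,0,114),(-134,0,106),(-123,39,126)]),d)*1.4)
E
```

```text
10.4 [ 431.74432985 -117.92548078  169.73618768] [-0.35  0.44  2.45  2.93  0.54 -1.51] [-0.1 -0.3  0.2]
[[ 0.695 -0.188  0.694]
 [-0.128 -0.982 -0.138]
 [ 0.708  0.007 -0.706]]
[[390.73968392 147.69724696]
 [390.7618609  185.17147947]
 [390.5993337  238.30902114]
 [289.03905437 183.50572855]]
```

View pics/w7.png

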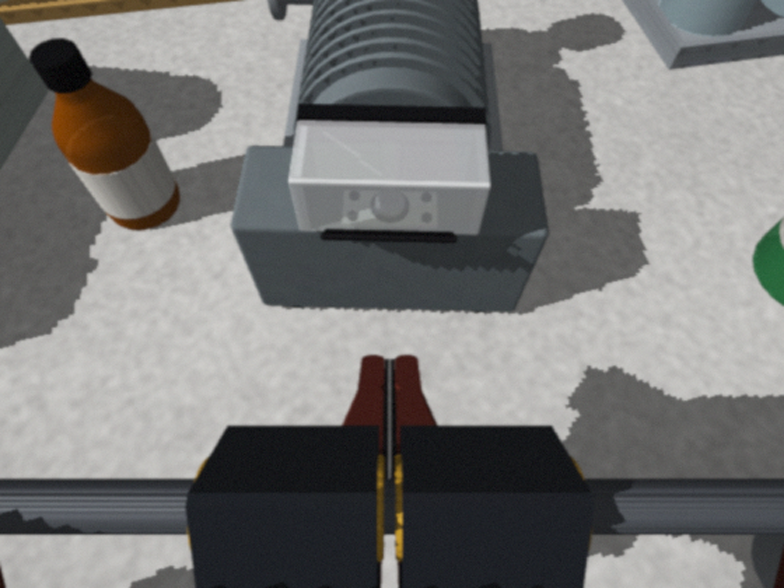

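The guard is shut again (lip at (322..456, 236), matching the prediction) and the finger is clear. To confirm the toggle, I'll compare the shut-guard views before and after numerically.

```bash
python3 - <<'E'
from h import *
p=np.load('pose4.npy')
def rect(n):
    d=np.load(n+'.npz'); im=cv2.imread(f'pics/{n}.png',0)
    X=np.array([(x,y,114) for x in np.arange(-135,-79,3) for y in range(-9,10,3)],float)
    u=(wristproj(w(p,X),d)*1.4).astype(np.float32)
    return cv2.remap(im,u[:,0].reshape(-1,7),u[:,1].reshape(-1,7),cv2.INTER_LINEAR)
a,b=rect('w2').astype(int),rect('w7').astype(int)
for x,r,s in zip(np.arange(-135,-79,3),a,b): print(x,r,s)
for n in('w2','w6','w7'): print(n,(wristproj(w(p,[(-102,0,89),(-113,0,114),(-92,0,114)]),np.load(n+'.npz'))*1.4).round())
E
```

```text
-135 [16 14 13 14 11 13 14] [110 108 107 107 105 105 107]
-132 [120 121 122 122 121 121 118] [129 131 127 115 124 130 130]
-129 [136 136 135 127 133 137 134] [131 123 105 112 107 118 159]
-126 [137 123 110 116 112 142 169] [130 104 121 121 124 122 156]
-123 [137 112 127 126 130 124 167] [131 110 120 122 122 140 127]
-120 [135 121 125 120 126 130 135] [128 111 120 120 120 137 131]
-117 [134 120 127 127 124 124 137] [129 128 119 121 119 127 130]
-114 [214 212 205 203 204 200 198] [126 125 125 128 126 122 120]
-111 [178 178 183 187 187 180 181] [199 202 203 206 206 207 208]
-108 [178 176 179 185 181 179 176] [172 174 173 173 174 173 173]
-105 [180 183 182 184 182 181 182] [171 173 172 173 173 177 173]
-102 [180 182 180 181 183 189 182] [171 174 173 173 174 173 178]
-99 [181 180 180 180 181 181 187] [170 171 172 175 175 175 173]
-96 [184 180 181 181 180 181 181] [173 172 174 175 174 172 172]
-93 [181 181 181 181 181 181 181] [171 172 172 175 174 176 172]
-90 [183 181 182 182 182 181 181] [169 171 174 175 175 172 174]
-87 [180 181 180 181 180 181 180] [172 172 170 172 171 170 169]
-84 [180 178 181 180 178 178 180] [170 171 170 172 172 170 172]
-81 [164 165 168 167 167 170 170] [169 169 170 170 171 170 171]
w2 [[391. 242.]
 [391. 229.]
 [392. 188.]]
w6 [[388. 393.]
 [388. 401.]
 [389. 339.]]
w7 [[390. 203.]
 [391. 185.]
 [391. 148.]]
```

In the before picture the faint lever stripe is at x ≈ -110 (off). Afterwards it is at x ≈ -99 to -90 (on), and w6 agrees: the collar would be at row 393 there, so the knob at row 343 is the on position. Handing in.

```bash
python3 -c "
from workcell import close_job
print(close_job())"
```

```text
the job is handed in; nothing more can be done
None
```

The spirit pump is switched on and its guard has dropped shut. The job took about 10.5 s; the first lift of the guard jammed briefly at 12 N before I went in deeper and lifted it cleanly, I read the toggle as on from the wrist-camera pictures, and the moves kept clear of the hotplate and the loose items.

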